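# Feed the spice jar into the gravity rack

## Robot

A 7-joint arm with a two-finger parallel gripper is mounted at the origin on a cart in front of the work surface, level with it; the furniture and walls round the work are solid. World frame = base frame: x ahead of the robot, y to its left, z up, the work surface at z = 0. Lengths are in m, angles in rad, forces in N, time in s.
With the tool pointing down it reaches from about 0.4 to 0.85 m from the base axis. Payload 10.4 kg.
Tool frame: the origin (TCP) lies midway between the tips of the shut fingers; the grasp point (between the pads) lies 19 mm behind it; z points along the fingers, y is the line along which they close (so a half turn about z gives the same grasp; the last joint's range is limited). The gripper opens to 87 mm and grips with 3 to 60 N. Pads are 19 mm wide; open, the fingers measure 117 mm over their backs; the gripper's body (75 mm by 190 mm) begins 51 mm behind the grasp point.
Start: joints at [1.091, 0.332, -0.065, 1.46, 0.022, 1.35, -0.088], TCP at [0.276, -0.561, 0.223] pointing down, gripper open.
Joint ranges: [-2.6, 2.6], [-0.5, 2.12], [-1.47, 1.34], [0.16, 2.42], [-1.27, 4.41], [0.06, 2.06], [-2.6, 2.6]. Speed limits (rad/s): [2.22, 2.22, 2.79, 2.79, 3.14, 3.14, 3.14].

## Interface

Orientations are given as a unit quaternion [x, y, z, w].
In Python, from bench import r gives the robot as it stands.
- The arm moves only by the tool apply_moves, never from a script. Its argument "steps" is a list of rows, each a list of 7 numbers: the turn, a rotation vector about the tool's x, y, z in rad, then the shift along the tool's x, y, z in mm, then the opening, from -1 (shut) to 1 (fully open). In form: [[ax, ay, az, x, y, z, claw], ...]. A call has 1 to 20 rows; each row is the pose to reach, as a shift and turn from the pose commanded when the call began, along the tool's axes at that moment; what a row does not reach only later rows make up. A row lasts 1/12 s, in which the tool goes at most 41.7 mm and 7.16 degrees, less where a joint would pass 70% of its speed; a pose out of reach is approached as far as the arm can. A call with a gripper value outside its range is refused whole. The fingers move at their own pace and stop on an object; "force" is the grip in N (left out, the last holds). Time passes only in rows, so rows that repeat a pose let the fingers close. It gives the time, the measured TCP pose, the force, the opening and the grip force at its end, in the units of the state.
- r.read_state(): the state, without advancing time (a new reading comes with each control period).
- r.camera(name): name is "side" or "top" or "wrist"; returns a dict with "pixels" (480x640x3 uint8, red, green, blue), "z_map" (480x640 float32, m along the optical axis (not along the pixel's ray), 0 where there is no reading), "fovy" (degrees; the focal length in pixels is half the picture's height over the tangent of half this angle, whatever the lens; pixels are square), "cx", "cy" (the principal point, pixels), "k1" (the pictures are not rectified: a ray, as slopes to the right and down, at radius r is drawn at 1 + k1 r^2 times it, then the intrinsics apply), "position" and "orientation" of the camera in the world. Camera axes: x right, y down, z forward; pixel columns grow to the right and rows downward; lengths in m; the calibration is good to about 2 mm. A picture is of the moment at which its call begins.
- r.close_job(): hands the job in; it is judged then, once.
The state is a dict: "time": time; "joint_positions": joint angles; "joint_vel": joint speeds; "joint_torque": joint torques, N m; "ee_pos": TCP position; "eef_rot": TCP orientation; "ft_force": force on the tool from outside, world axes, zero at the start; "torque": the same for the moment, N m; "width": finger opening in m; "grip_force": force on a finger pad.
Only numpy, scipy, OpenCV 4.12 (cv2) and the standard library are available. Lean on these libraries where they do the work, as an engineer would, in place of code of your own. Each camera call takes 0.05 s, during which the arm holds its last target. There are 200 camera calls.

## Task

One spice jar has been left lying on the worktop: put it back into the sloping jar rack by laying it across the open upper end and letting it roll down under the wire guard until it lies square behind the jar already in there, its lid pointing the same way as that jar's. Leave the salt shaker, the standing jar and the jar in the rack where they are.

Things in the scene. Friction and masses are not known exactly. Their poses are not given: they have to be found in the camera images.
- jar_center (a point): Centre of the spice jar to be fed: a cylinder 41 mm in diameter and 105 mm long with a black screw lid (the last 20 mm), about 0.11 kg, lying on its side on the worktop, so this point is 20 mm above the worktop at the start; it can roll. Its z axis is the jar's long axis and points from the base to the lid.
- jar_lid (a point): Middle of the lid's flat end of the same jar, on its axis, 52 mm from the centre; same axes.
- rack: Jar rack, fixed: a steel ramp between two white cheeks, 260 mm long, sloping 12 degrees down to the rack's +y. Jars lie across it, along its x, and roll to a stop. Origin: on the worktop under the middle, z up. Cheeks 130 mm apart inside, 42 mm above the ramp. The ramp is two ledges with an open slot 56 mm wide (along x) between them, clear down to the worktop: fingertips may reach through.
- rack_rest (a point): Where the fed jar's centre comes to rest, behind the other jar: rack frame x 0, y +72, z 58 mm; same axes as the rack. The lid shall point to the rack's +x. A wire guard 54 mm above the ramp covers the low part, from y +45 mm to the stop; the upper part, 165 mm long, is open above and ends in a lip 12 mm high.
- rack_inlet (a point): Where to lay the jar: a point in the plane of the ramp's surface, midway between the cheeks, in the middle of the open upper part (rack frame x 0, y -51, z 63 mm); same axes as the rack, +y downhill. A jar lying there has its centre 21 mm above this point and rolls off by itself when nothing holds it.
- loaded_jar_center (a point): Centre of the jar already in the rack, the same size as the other, lying against the stop with its lid towards the rack's +x. Its z axis points from base to lid.
- shaker_center (a point): Centre of the salt shaker, 44 mm in diameter and 90 mm long, clear and grey, without label or black lid, with a narrower dome top, also lying on the worktop; leave it alone. Its z axis points from base to top.
- standing_jar_center (a point): Centre of a spice jar like the others that stands upright further back; leave it alone.
Mind the look-alikes: they are no part of the job. What is shaped like the part that bears jar_center but pink is not meant.

How it is judged:
By the outcome, as a careful person would: the job done as asked, in the order asked, and still so for the second after the job is handed in, with the robot touching nothing.
It also fails if it takes over 45 s, if anything falls off the work surface, if the arm or the gripper's body presses on something with over 40 N, if the wrist force passes 120 N, or if a joint passes its speed limit or range.

## Working session

There is one attempt and no reset: what is moved stays moved. The work goes in short steps, Python scripts to look and compute and a tool call to move; the robot and the scene stay as the last step left them, time stands still between calls to the robot, and variables do not carry over. Pictures are saved under pics/ and viewed, at most 10 in all, crops included, and the job is handed in when it is done.

Besides the shell and the picture viewer there is one more tool, called after "Call:" as a command line: name --pt "numbers of a row" for each row, then --argument value for the rest. apply_moves: Moves the arm, as the interface text tells. Its arguments: {"type":"object","properties":{"steps":{"type":"array","items":{"type":"array","items":{"type":"number"}}},"force":{"type":"number"}},"required":["steps"]}

```bash
mkdir -p pics; cat > h.py <<'E'
import numpy as np, cv2
from scipy.spatial.transform import Rotation as R
from bench import r
def save(c,n): cv2.imwrite('pics/'+n,cv2.cvtColor(c['pixels'],cv2.COLOR_RGB2BGR))
def cloud(c):
    f=240/np.tan(np.radians(c['fovy'])/2); K=np.array([[f,0,c['cx']],[0,f,c['cy']],[0,0,1.]])
    v,u=np.mgrid[:480,:640]; p=np.stack([u,v],-1).reshape(-1,1,2).astype(float)
    s=cv2.undistortPoints(p,K,np.array([c['k1'],0,0,0.])).reshape(480,640,2)
    z=c['z_map'][...,None]; P=np.concatenate([s*z,z],-1)
    return P@R.from_quat(c['orientation']).as_matrix().T+np.array(c['position'])
E
python3 - <<'E'
from h import *
ims=[]
for n in ['side','top']:
    c=r.camera(n); save(c,n+'0.png'); np.savez(n+'0.npz',**{k:np.array(v) for k,v in c.items()}); print(n,c['position'],c['orientation'],c['fovy'],c['k1'])
s=r.read_state(); print(s)
E
```

```text
side [0.29871416 0.90699172 0.63355998] [-0.1387161   0.87120759 -0.46527774  0.07260714] 47.32910379726926 -0.07472549295285989
top [0.51167168 0.11266302 0.96756796] [-0.70573321  0.70801388 -0.00931472  0.02387903] 51.38288611321912 -0.0030753949646841372
{'time': 0.1, 'joint_positions': array([ 1.0913855 ,  0.33279224, -0.06471912,  1.46087781,  0.02162758,
        1.34987545, -0.08852427]), 'joint_vel': array([-0.00060074, -0.00290977,  0.00122156, -0.00092939,  0.00211578,
        0.00037656, -0.00150003]), 'joint_torque': array([ 1.62150034e-03, -6.24542069e+01,  2.44579482e-02, -3.90719819e+01,
       -6.15482521e-02,  3.64375266e-02,  2.81282513e-05]), 'ee_pos': array([ 0.27552568, -0.56060371,  0.22183403]), 'eef_rot': array([ 9.74026285e-01,  2.26434099e-01, -1.79749155e-04, -6.01886136e-04]), 'ft_force': array([-0.11754055, -0.35005719, -1.20832441]), 'torque': array([ 0.03532961, -0.03644556,  0.01932343]), 'grip_force': 0.0, 'width': 0.08722171783669976}
```

View pics/top0.png

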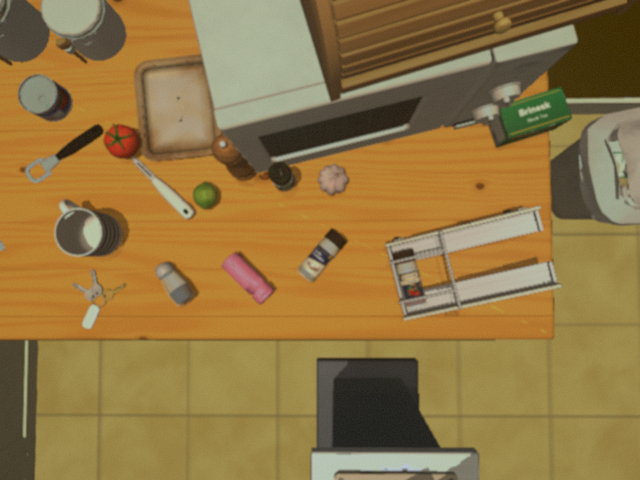

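View pics/side0.png

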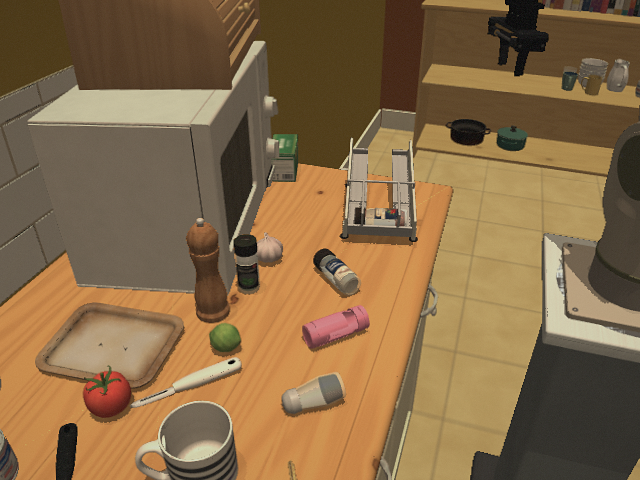

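Top view: the lying jar with the black lid is at (323,255), lid end at (337,237). Look-alikes: pink jar (247,277), shaker (174,283), standing jar (281,178), loaded jar in the rack (407,273). I choose (323,255). The rack's low end is at left (~390–400), its open end at right (~550).

```bash
python3 - <<'E'
from h import *
c=np.load('top0.npz'); P=cloud(c); img=c['pixels']
cv2.imwrite('pics/crop.png',cv2.cvtColor(cv2.resize(img[190:330,290:570],None,fx=2.8,fy=2.8,interpolation=cv2.INTER_CUBIC),cv2.COLOR_RGB2BGR))
print('table z',np.median(P[250:300,340:375,2]))
def fit(u0,u1,v0,v1,zl,zh):
    q=P[v0:v1,u0:u1].reshape(-1,3); m=(q[:,2]>zl)&(q[:,2]<zh); q=q[m]
    (cx,cy),sz,a=cv2.minAreaRect(q[:,:2].astype(np.float32)); print('rect',cx,cy,sz,a,'zmax',np.percentile(q[:,2],98),len(q))
    mu=q[:,:2].mean(0); w,V=np.linalg.eigh(np.cov(q[:,:2].T)); print(' mean',mu,'axis',V[:,1],np.degrees(np.arctan2(V[1,1],V[0,1])))
fit(290,355,222,290,.012,.06)
for u,v in [(337,237),(308,273),(323,255)]: print(u,v,P[v,u])
# rack points
for u,v in [(388,243),(541,209),(557,287),(404,317),(405,255),(410,293),(407,273),(439,233),(455,305),(480,235),(530,222),(500,285),(540,278),(500,258)]: print(u,v,P[v,u].round(4))
q=P[195:325,380:565].reshape(-1,3); q=q[(q[:,2]>.03)&(q[:,2]<.2)]
rc=cv2.minAreaRect(q[:,:2].astype(np.float32)); print(rc, cv2.boxPoints(rc))
# ledges plane
for box in [(465,530,222,240),(470,540,275,290)]:
    a,b,cc,d=box; q=P[cc:d,a:b].reshape(-1,3); 
    A=np.c_[q[:,:2],np.ones(len(q))]; s=np.linalg.lstsq(A,q[:,2],rcond=None)[0]
    for _ in range(5):
        m=abs(A@s-q[:,2])<.006; s=np.linalg.lstsq(A[m],q[m,2],rcond=None)[0]
    print('plane',s,m.mean(),'slope',np.degrees(np.arctan(np.hypot(*s[:2]))),'dir downhill yaw',np.degrees(np.arctan2(-s[1],-s[0])))
E
```

```text
table z -0.0004684678530736952
rect 0.5230438709259033 0.13691012561321259 (0.040550597012043, 0.10488329827785492) 49.4757080078125 zmax 0.04283429753516503 1164
 mean [0.5227221  0.13648862] axis [-0.7622537   0.64727838] 139.66328377099921
337 237 [0.55737184 0.10753354 0.0386949 ]
308 273 [0.49054999 0.16170835 0.03868724]
323 255 [0.52392798 0.13372895 0.03825834]
388 243 [ 5.473e-01  8.600e-03 -2.000e-04]
541 209 [ 6.120e-01 -2.868e-01 -2.000e-04]
557 287 [ 0.4679 -0.2617  0.1181]
404 317 [ 0.4108 -0.0134  0.0533]
405 255 [ 0.5231 -0.0146  0.0658]
410 293 [ 0.4551 -0.0226  0.0677]
407 273 [ 0.4909 -0.017   0.0718]
439 233 [ 0.5607 -0.0692  0.0992]
455 305 [ 0.4335 -0.1027  0.0667]
480 235 [ 0.5591 -0.1517  0.0584]
530 222 [ 0.5809 -0.2352  0.0764]
500 285 [ 0.4687 -0.185   0.0617]
540 278 [ 0.4816 -0.2511  0.0751]
500 258 [ 0.5176 -0.2054  0.0025]
((0.5076925158500671, -0.1253719925880432), (0.1459822654724121, 0.2736988365650177), 13.769746780395508) [[ 0.40422615 -0.00982901]
 [ 0.46937212 -0.27566177]
 [ 0.61115885 -0.24091497]
 [ 0.5460129   0.02491778]]
plane [-0.44270702  0.49538539  0.40603722] 0.16324786324786325 slope 33.599130765541766 dir downhill yaw -48.2140563402881
plane [ 0.05163715 -0.20648812 -0.0015175 ] 0.9180952380952381 slope 12.015906869286077 dir downhill yaw 104.04019118081813
```

View pics/crop.png

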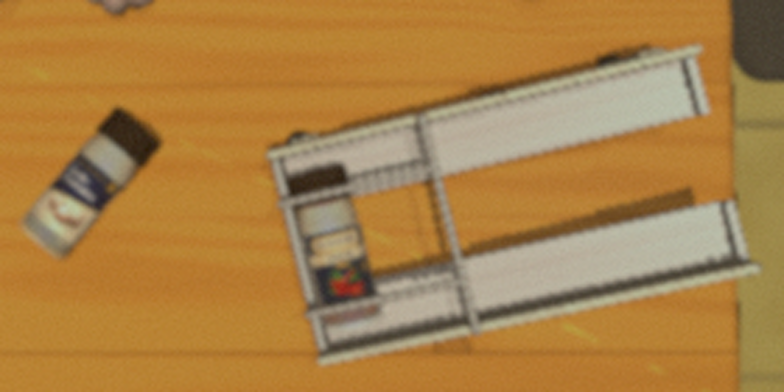

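The crop confirms it: labelled jar, black lid at upper right (lid ≈ (130,135) in the crop). The rack's open end is to the right, and the loaded jar's lid points up (+x).

Call:
apply_moves --pt "0 0 -1.98 530 -517 0 1" --pt "0 0 -1.98 530 -517 0 1" --pt "0 0 -1.98 530 -517 0 1" --pt "0 0 -1.98 530 -517 0 1" --pt "0 0 -1.98 530 -517 0 1" --pt "0 0 -1.98 530 -517 0 1" --pt "0 0 -1.98 530 -517 0 1" --pt "0 0 -1.98 530 -517 0 1" --pt "0 0 -1.98 530 -517 0 1" --pt "0 0 -1.98 530 -517 0 1" --pt "0 0 -1.98 530 -517 0 1" --pt "0 0 -1.98 530 -517 0 1" --pt "0 0 -1.98 530 -517 0 1" --pt "0 0 -1.98 530 -517 0 1" --pt "0 0 -1.98 530 -517 0 1" --pt "0 0 -1.98 530 -517 0 1" --pt "0 0 -1.98 530 -517 0 1" --pt "0 0 -1.98 530 -517 0 1" --pt "0 0 -1.98 530 -517 0 1" --pt "0 0 -1.98 530 -517 0 1"

```text
time: 1.77
ee_pos: [0.5229, 0.139, 0.2219]
eef_rot: [0.343, 0.939, 0.0, -0.001]
ft_force: [0.2, -0.5, -0.0]
width: 0.0869
grip_force: 0.0
```

```bash
python3 - <<'E'
from h import *
c=r.camera('wrist'); save(c,'w1.png'); P=cloud(c)
s=r.read_state(); T=R.from_quat(s['eef_rot']).as_matrix(); p=s['ee_pos']; print(p,s['joint_positions'].round(2),'toolx yaw',np.degrees(np.arctan2(T[1,0],T[0,0])))
q=P.reshape(-1,3); m=(q[:,2]>.012)&(q[:,2]<.06)&(np.hypot(q[:,0]-.523,q[:,1]-.137)<.07)&(c['z_map'].ravel()>.05); q=q[m]
rc=cv2.minAreaRect(q[:,:2].astype(np.float32)); print(rc,np.percentile(q[:,2],98),len(q))
mu=q[:,:2].mean(0); w,V=np.linalg.eigh(np.cov(q[:,:2].T)); print(mu,np.degrees(np.arctan2(V[1,1],V[0,1])))
print('shift tool mm',T.T@(np.array([*rc[0],.004])-p)*1000)
E
```

```text
[0.52302696 0.13703446 0.22196591] [ 0.35  0.23 -0.78  1.65  0.17  1.33  0.4 ] toolx yaw 139.68478859402262
((0.524566113948822, 0.1381228119134903), (0.04039639234542847, 0.1039714366197586), 49.412105560302734) 0.041863178708909765 3530
[0.52265573 0.13945054] 139.87966248353263
shift tool mm [ -0.66042527   1.99995559 217.96388487]
```

View pics/w1.png

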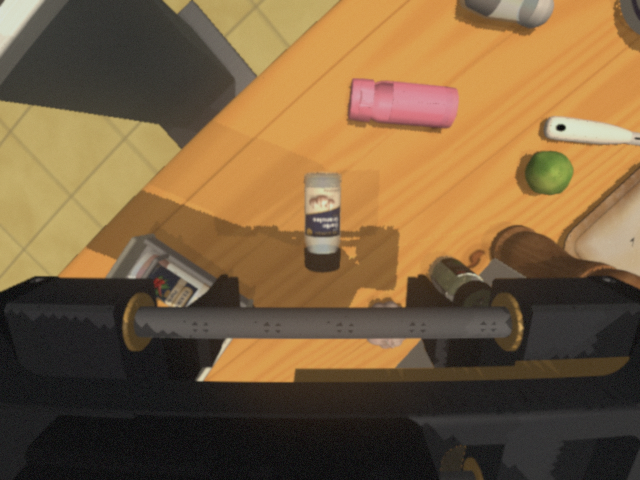

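The wrist view shows the jar at (322,222), square between the fingers with the lid downwards in the picture. The pink jar is clear at (403,104). Going down.

Call:
apply_moves --pt "0 0 0 -1 1.5 40 1" --pt "0 0 0 -1 1.5 80 1" --pt "0 0 0 -1 1.5 115 1" --pt "0 0 0 -1 1.5 145 1" --pt "0 0 0 -1 1.5 170 1" --pt "0 0 0 -1 1.5 190 1" --pt "0 0 0 -1 1.5 205 1" --pt "0 0 0 -1 1.5 213 1" --pt "0 0 0 -1 1.5 217 1" --pt "0 0 0 -1 1.5 217 1" --pt "0 0 0 -1 1.5 217 -1" --pt "0 0 0 -1 1.5 217 -1" --pt "0 0 0 -1 1.5 217 -1" --pt "0 0 0 -1 1.5 217 -1" --pt "0 0 0 -1 1.5 217 -1" --pt "0 0 0 -1 1.5 217 -1" --pt "0 0 0 -1 1.5 217 -1" --pt "0 0 0 -1 1.5 217 -1" --force 20

```text
time: 3.32
ee_pos: [0.5251, 0.1373, 0.0056]
eef_rot: [0.345, 0.939, -0.0, 0.0]
ft_force: [0.1, 0.6, 0.5]
width: 0.0413
grip_force: 0.0
```

Call:
apply_moves --pt "0 0 0 0 0 0 -1" --pt "0 0 0 0 0 0 -1" --pt "0 0 0 0 0 0 -1" --pt "0 0 0 0 0 0 -1" --pt "0 0 0 0 0 -15 -1" --pt "0 0 0 0 0 -45 -1" --pt "0 0 0 0 0 -85 -1" --pt "0 0 0 0 0 -125 -1" --pt "0 0 0 0 0 -165 -1" --pt "0 0 0 0 0 -195 -1" --pt "0 0 0 0 0 -215 -1" --pt "0 0 0 0 0 -215 -1" --pt "0 0 0 0 0 -215 -1"

```text
time: 4.4
ee_pos: [0.5255, 0.1374, 0.2212]
eef_rot: [0.345, 0.939, 0.0, 0.001]
ft_force: [0.6, -0.3, -1.8]
width: 0.0401
grip_force: 20.0
```

Call:
apply_moves --pt "0 0 -0.1 -15 -19 0 -1" --pt "0 0 -0.2 -40 -49 0 -1" --pt "0 0 -0.3 -65 -79 0 -1" --pt "0 0 -0.42 -90 -110 0 -1" --pt "0 0 -0.54 -115 -140 0 -1" --pt "0 0 -0.66 -140 -171 0 -1" --pt "0 0 -0.78 -165 -201 0 -1" --pt "0 0 -0.87 -185 -226 0 -1" --pt "0 0 -0.946 -198 -241 0 -1" --pt "0 0 -0.946 -198 -241 0 -1" --pt "0 0 -0.946 -198 -241 0 -1" --pt "0 0 -0.946 -198 -241 0 -1"

```text
time: 5.4
ee_pos: [0.5193, -0.1733, 0.2193]
eef_rot: [-0.12, 0.993, 0.001, -0.001]
ft_force: [-0.4, 1.1, -0.4]
width: 0.0405
grip_force: 20.0
```

```bash
python3 - <<'E'
from h import *
s=r.read_state(); T=R.from_quat(s['eef_rot']).as_matrix(); p=s['ee_pos']; print(p,s['joint_positions'].round(2),'toolx yaw',np.degrees(np.arctan2(T[1,0],T[0,0])))
c=r.camera('wrist'); save(c,'w2.png'); np.savez('w2.npz',**{k:np.array(v) for k,v in c.items()})
# refine rack from the first top image: cheeks (z well above ramp plane)
c0=np.load('top0.npz'); P=cloud(c0)[195:325,380:565].reshape(-1,3)
y=np.radians(13.9); ex=np.array([np.cos(y),np.sin(y)]); ey=np.array([-np.sin(y),np.cos(y)]); o=np.array([.508,-.1255])
for nm,Q in [('top',P),('wrist',cloud(c)[c['z_map']>.1].reshape(-1,3))]:
    d=Q[:,:2]-o; X=d@ex; Y=d@ey; Z=Q[:,2]
    h=Z-(.0522-Y*np.tan(np.radians(12)))
    m=(abs(Y)<.12)&(h>.03)&(h<.047)&(abs(X)<.09)
    for sgn in (-1,1):
        k=m&(X*sgn>.055); 
        if k.sum()>20: f=np.polyfit(Y[k],X[k],1); print(nm,'cheek',sgn,k.sum(),np.median(X[k]).round(4),'yaw err deg',-np.degrees(f[0]))
        k=(abs(h)<.008)&(X*sgn>.034)&(X*sgn<.058)&(Y<.03)&(Y>-.12)
        if k.sum()>20: print('  ledge h',np.median(h[k]).round(4),k.sum(), 'inner edge',np.percentile(X[(abs(h)<.008)&(X*sgn>0.015)&(X*sgn<.06)&(Y<.03)&(Y>-.12)]*sgn,2).round(4))
    k=(abs(X)<.055)&(abs(h-.010)<.006)&(Y<-.11); 
    if k.any(): print(nm,'lip Y',np.percentile(Y[k],[10,50,90]).round(4),k.sum())
E
```

```text
[ 0.51934748 -0.17333934  0.21932211] [ 0.84  0.23 -0.69  1.64  0.15  1.32  1.94] toolx yaw -166.1892867717138
top cheek -1 597 -0.069 yaw err deg -0.2960314657703547
  ledge h -0.0017 1156 inner edge 0.0304
top cheek 1 494 0.0661 yaw err deg -0.130004303588616
  ledge h -0.0017 1140 inner edge 0.0266
top lip Y [-0.1352 -0.1322 -0.1302] 134
wrist cheek -1 2089 -0.0688 yaw err deg -0.2953479532313045
  ledge h -0.0014 4034 inner edge 0.0302
wrist cheek 1 121 0.0644 yaw err deg -4.870265369485965
  ledge h -0.0016 1044 inner edge 0.0264
wrist lip Y [-0.1357 -0.1332 -0.1308] 344
```

View pics/w2.png

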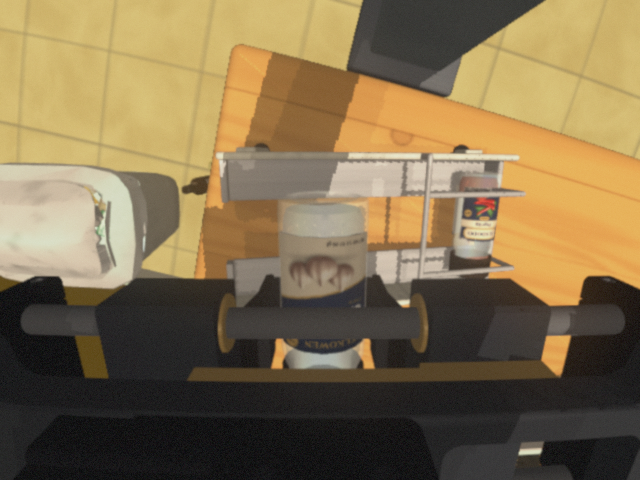

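The wrist view shows the jar held over the slot midway between the cheeks, lid the same way as the loaded jar's (down in the picture, loaded jar at (478,220)). Lowering.

Call:
apply_moves --pt "0 0 0 1.5 -2 35 -1" --pt "0 0 0 1.5 -2 70 -1" --pt "0 0 0 1.5 -2 95 -1" --pt "0 0 0 1.5 -2 115 -1" --pt "0 0 0 1.5 -2 130 -1" --pt "0 0 0 1.5 -2 140 -1" --pt "0 0 0 1.5 -2 145 -1" --pt "0 0 0 1.5 -2 148 -1" --pt "0 0 0 1.5 -2 149 -1" --pt "0 0 0 1.5 -2 149 -1" --pt "0 0 0 1.5 -2 149 -1"

```text
time: 6.37
ee_pos: [0.5193, -0.1769, 0.0724]
eef_rot: [-0.12, 0.993, -0.0, 0.001]
ft_force: [0.1, 0.2, -0.4]
width: 0.0404
grip_force: 20.0
```

Call:
apply_moves --pt "0 0 0 0 0 1 -1" --pt "0 0 0 0 0 2 -1" --pt "0 0 0 0 0 2 -1" --pt "0 0 0 0 0 2 -1"

```text
time: 6.7
ee_pos: [0.5188, -0.1769, 0.0696]
eef_rot: [-0.12, 0.993, -0.0, 0.0]
ft_force: [1.0, 0.1, -0.3]
width: 0.0405
grip_force: 20.0
```

Call:
apply_moves --pt "0 0 0 0 0 1 -1" --pt "0 0 0 0 0 1.5 -1" --pt "0 0 0 0 0 1.5 -1"

```text
time: 6.95
ee_pos: [0.5187, -0.1769, 0.0679]
eef_rot: [-0.12, 0.993, -0.0, -0.0]
ft_force: [0.5, -0.4, -0.2]
width: 0.0402
grip_force: 20.0
```

Call:
apply_moves --pt "0 0 0 0 0 0.8 -1" --pt "0 0 0 0 0 1.5 -1" --pt "0 0 0 0 0 1.5 -1"

```text
time: 7.2
ee_pos: [0.5189, -0.1769, 0.0677]
eef_rot: [-0.12, 0.993, -0.0, -0.0]
ft_force: [-6.0, 0.9, 13.1]
width: 0.0399
grip_force: 20.0
```

Contact. Easing off and opening.

Call:
apply_moves --pt "0 0 0 0 0 -1.2 -1" --pt "0 0 0 0 0 -1.2 -1" --pt "0 0 0 0 0 -1.2 1" --pt "0 0 0 0 0 -1.2 1" --pt "0 0 0 0 0 -1.2 1" --pt "0 0 0 0 0 -1.2 1" --pt "0 0 0 0 0 -1.2 1" --pt "0 0 0 0 0 -1.2 1" --pt "0 0 0 0 0 -1.2 1" --pt "0 0 0 0 0 -1.2 1" --pt "0 0 0 0 0 -1.2 1" --pt "0 0 0 0 0 -1.2 1"

```text
time: 8.2
ee_pos: [0.5188, -0.1768, 0.0678]
eef_rot: [-0.12, 0.993, -0.0, 0.0]
ft_force: [-0.7, 0.2, -0.0]
width: 0.0864
grip_force: 0.0
```

```bash
python3 - <<'E'
from h import *
a=r.camera('side'); b=r.camera('wrist')
im=np.vstack([cv2.resize(a['pixels'][110:280,280:480],(560,290)),cv2.resize(b['pixels'][100:400,140:580],(560,300))[:300]])
cv2.imwrite('pics/m3.png',cv2.cvtColor(im,cv2.COLOR_RGB2BGR)); print(r.read_state()['width'])
E
```

```text
0.08661760780055201
```

View pics/m3.png

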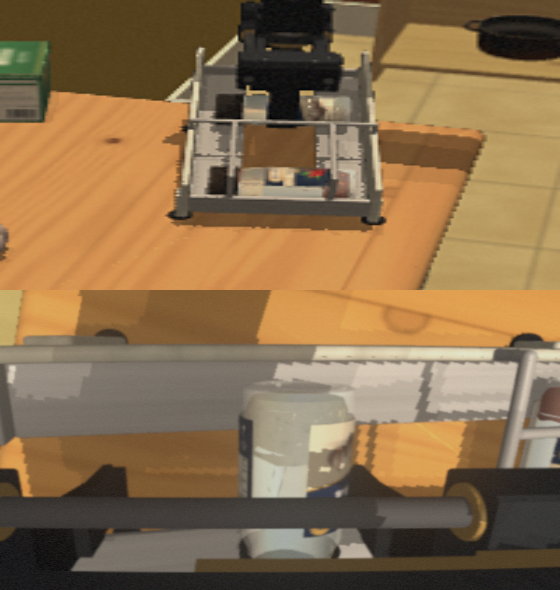

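The jar lies square on the ramp, resting against the downhill finger (side view, jar ends at about (228,105) and (330,105)). Raising straight up.

Call:
apply_moves --pt "0 0 0 0 0 -10 1" --pt "0 0 0 0 0 -22 1" --pt "0 0 0 0 0 -36 1" --pt "0 0 0 0 0 -55 1" --pt "0 0 0 0 0 -80 1" --pt "0 0 0 0 0 -110 1" --pt "0 0 0 0 0 -140 1" --pt "0 0 0 0 0 -160 1" --pt "0 0 0 0 0 -160 1" --pt "0 0 0 0 0 -160 1" --pt "0 0 0 0 0 -160 1" --pt "0 0 0 0 0 -160 1" --pt "0 0 0 0 0 -160 1" --pt "0 0 0 0 0 -160 1" --pt "0 0 0 0 0 -160 1"

```text
time: 9.55
ee_pos: [0.5186, -0.1767, 0.2273]
eef_rot: [-0.12, 0.993, 0.0, -0.0]
ft_force: [-1.0, 0.6, 0.0]
width: 0.087
grip_force: 0.0
```

```bash
python3 - <<'E'
from h import *
a=r.camera('side'); b=r.camera('wrist')
im=np.vstack([cv2.resize(a['pixels'][110:280,280:480],(560,290)),cv2.resize(b['pixels'][100:400,140:580],(560,300))[:300]])
cv2.imwrite('pics/m4.png',cv2.cvtColor(im,cv2.COLOR_RGB2BGR))
P=cloud(b)[b['z_map']>.1]; y=np.radians(13.7); o=np.array([.5062,-.126])
d=P[:,:2]-o; X=d@[np.cos(y),np.sin(y)]; Y=d@[-np.sin(y),np.cos(y)]; h=P[:,2]-(.051-Y*.2126)
for lo,hi in [(-.045,-.02),(-.02,.0),(0,.02),(.02,.045)]:
    k=(X>lo)&(X<hi)&(h>.034)&(h<.047)&(Y>-.12); print(lo,hi,k.sum(),np.percentile(Y[k],[2,25,50,75,98]).round(3) if k.any() else '')
E
```

```text
-0.045 -0.02 1167 [0.054 0.065 0.081 0.105 0.122]
-0.02 0.0 1132 [0.054 0.064 0.08  0.104 0.12 ]
0 0.02 1076 [0.054 0.065 0.08  0.103 0.119]
0.02 0.045 1008 [0.054 0.066 0.091 0.106 0.131]
```

View pics/m4.png

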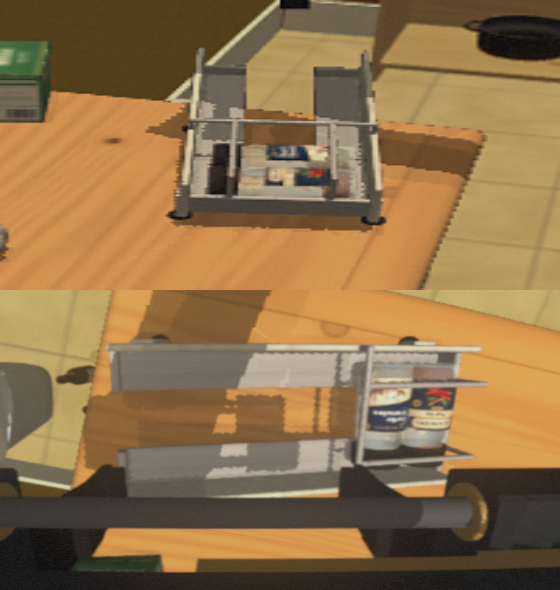

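The fed jar now lies square against the loaded one under the guard, with both lids on the same side (side view, about (220,155) and (220,180)). The arm is clear of everything, so I am handing in.

```bash
python3 -c "
from bench import r
print(r.close_job())"
```

```text
the job is handed in; nothing more can be done
None
```

The spice jar is back in the rack, lying square behind the loaded jar with both lids pointing the same way; the arm only handled that jar, and I handed the job in at about 10 s on the robot's clock.

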